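# Carriage run check on an autosampler

### The job

One of the three vial carriages on the autosampler unit binds partway along its rails. Starting with the robot's left lane and working to the right, run each carriage away from the robot as far as it will go: leave the two that run freely right at their far stops, push the one that binds fully back home against its near stop, and turn that lane's pointer knob so its nose points straight at the raised service mark on the dial's right. Leave the other two pointers as they are, and do not shift or tip the vials, bottle and cup standing about.

Things in the scene. Friction and masses are not known exactly. Their poses are not given: they have to be found in the camera images.
- rack: Fixed three-lane carriage unit, white housing 340 x 370 x 40 mm. Origin: centre of its underside, on the table; x runs along the lanes away from the robot, y to the robot's left (yaw up to 0.22 rad). Lanes at y = +100 (left), 0, -100 mm (right), look alike: from near to far a pointer knob (x = -115 mm), home stop, carriage on two rails, far stop. The guides under the rails are out of sight.
- carriage_left (a joint): Travel of the left carriage in m: 0 = home, against the near stop; 0.080 = against the far stop (rack +x). Starts at 0 to 0.020. A free carriage runs the whole way with about 2 N; the one that binds stops dead somewhere between 0.036 and 0.058 and then goes no further, but still comes back freely. Carriages stay where they are left.
- grip_left (a point): Centre of the grip fin of the left carriage, 84 mm above the table. The fin is a grey upright plate 34 (along the lane) by 14 (across) by 42 mm high, its top 100 mm above the table, on an aluminium carriage 70 by 62 mm whose top is 58 mm above the table. Axes as the rack's; it moves with the carriage (rack x = -20 mm plus the joint value, mm).
- carriage_middle (a joint): Travel of the middle carriage in m: 0 = home, against the near stop; 0.080 = against the far stop (rack +x). Starts at 0 to 0.020. A free carriage runs the whole way with about 2 N; the one that binds stops dead somewhere between 0.036 and 0.058 and then goes no further, but still comes back freely. Carriages stay where they are left.
- grip_middle (a point): Centre of the grip fin of the middle carriage, 84 mm above the table. The fin is a grey upright plate 34 (along the lane) by 14 (across) by 42 mm high, its top 100 mm above the table, on an aluminium carriage 70 by 62 mm whose top is 58 mm above the table. Axes as the rack's; it moves with the carriage (rack x = -20 mm plus the joint value, mm).
- carriage_right (a joint): Travel of the right carriage in m: 0 = home, against the near stop; 0.080 = against the far stop (rack +x). Starts at 0 to 0.020. A free carriage runs the whole way with about 2 N; the one that binds stops dead somewhere between 0.036 and 0.058 and then goes no further, but still comes back freely. Carriages stay where they are left.
- grip_right (a point): Centre of the grip fin of the right carriage, 84 mm above the table. The fin is a grey upright plate 34 (along the lane) by 14 (across) by 42 mm high, its top 100 mm above the table, on an aluminium carriage 70 by 62 mm whose top is 58 mm above the table. Axes as the rack's; it moves with the carriage (rack x = -20 mm plus the joint value, mm).
- pointer_left (a joint): Angle of the left pointer knob in rad, growing anticlockwise seen from above. 0 = nose towards the robot (rack -x); 1.571 = nose at the service mark, on the knob's right (rack -y). It turns from -0.1 to 2.3, with no click at the mark, and stays where it is left. Starts at 0.1 to 0.6. Friction about 0.03 N m.
- knob_left (a point): On the axis of the left pointer knob, at the height to grip it, 74 mm above the table. Black bar grip 34 (along the nose) by 14 mm, from 50 to 86 mm above the table, on a round dial plate; a small nose low on one end and a white line on top show where it points. The point's -x axis is the nose's direction. The service mark is a raised block 7 x 12 mm, 37 mm off on the rack's -y side.
- nose_left (a point): Tip of the nose of the left pointer, 28 mm from its axis, 55 mm above the table.
- pointer_middle (a joint): Angle of the middle pointer knob in rad, growing anticlockwise seen from above. 0 = nose towards the robot (rack -x); 1.571 = nose at the service mark, on the knob's right (rack -y). It turns from -0.1 to 2.3, with no click at the mark, and stays where it is left. Starts at 0.1 to 0.6. Friction about 0.03 N m.
- knob_middle (a point): On the axis of the middle pointer knob, at the height to grip it, 74 mm above the table. Black bar grip 34 (along the nose) by 14 mm, from 50 to 86 mm above the table, on a round dial plate; a small nose low on one end and a white line on top show where it points. The point's -x axis is the nose's direction. The service mark is a raised block 7 x 12 mm, 37 mm off on the rack's -y side.
- nose_middle (a point): Tip of the nose of the middle pointer, 28 mm from its axis, 55 mm above the table.
- pointer_right (a joint): Angle of the right pointer knob in rad, growing anticlockwise seen from above. 0 = nose towards the robot (rack -x); 1.571 = nose at the service mark, on the knob's right (rack -y). It turns from -0.1 to 2.3, with no click at the mark, and stays where it is left. Starts at 0.1 to 0.6. Friction about 0.03 N m.
- knob_right (a point): On the axis of the right pointer knob, at the height to grip it, 74 mm above the table. Black bar grip 34 (along the nose) by 14 mm, from 50 to 86 mm above the table, on a round dial plate; a small nose low on one end and a white line on top show where it points. The point's -x axis is the nose's direction. The service mark is a raised block 7 x 12 mm, 37 mm off on the rack's -y side.
- nose_right (a point): Tip of the nose of the right pointer, 28 mm from its axis, 55 mm above the table.
- vial_a_mid (a point): Centre of an amber glass vial, 23 mm across, 46 mm tall, standing loose on the rack's far edge between the left and middle lanes. Bystander.
- vial_b_mid (a point): Centre of a like vial between the middle and right lanes. Bystander.
- flask_mid (a point): Centre of an amber bottle 64 mm across, 120 mm tall, on the table left of the rack. Bystander.
- beaker_mid (a point): Centre of a white cup 68 mm across, 85 mm tall, on the table right of the rack. Bystander. (A screwdriver, a spanner and a white cap tray also lie on the table.)

How it is judged:
On the way, in this order (a step that is already met when the one before it is completed fails the run):
1. the left carriage has been run out (at least 34 mm from home) (value of joint carriage_left above 0.034 m), for 0.2 s.
2. the middle carriage has been run out (at least 34 mm from home) (value of joint carriage_middle above 0.034 m), for 0.2 s.
3. the right carriage has been run out (at least 34 mm from home) (value of joint carriage_right above 0.034 m), for 0.2 s.
At the end, for the whole second after the job is handed in: Two carriages stand at their far stops (travel over 74 mm of 80) with their pointers as found (nose moved less than 6 mm); the third, which cannot get there, is home (travel under 5 mm) and its pointer is within 0.15 rad of the service mark; everything on the unit is at rest (((value of joint carriage_left below 0.005 m and value of joint pointer_left between 1.421 and 1.721 rad and value of joint each of carriage_middle, carriage_right above 0.074 m and distance of each of nose_middle, nose_right from where it was at the start of the episode below 0.006 m) or (value of joint carriage_middle below 0.005 m and value of joint pointer_middle between 1.421 and 1.721 rad and value of joint each of carriage_left, carriage_right above 0.074 m and distance of each of nose_left, nose_right from where it was at the start of the episode below 0.006 m) or (value of joint carriage_right below 0.005 m and value of joint pointer_right between 1.421 and 1.721 rad and value of joint each of carriage_left, carriage_middle above 0.074 m and distance of each of nose_left, nose_middle from where it was at the start of the episode below 0.006 m)) and velocity of joint carriage_left between -0.01 and 0.01 m/s and velocity of joint carriage_middle between -0.01 and 0.01 m/s and velocity of joint carriage_right between -0.01 and 0.01 m/s and velocity of joint pointer_left between -0.05 and 0.05 rad/s and velocity of joint pointer_middle between -0.05 and 0.05 rad/s and velocity of joint pointer_right between -0.05 and 0.05 rad/s); the robot touches nothing.
It fails at once if a vial, the bottle or the cup is moved more than 20 mm or tipped (distance of any of vial_a_mid, vial_b_mid, flask_mid, beaker_mid from where it was at the start of the episode above 0.02 m or angle between any of vial_a_mid, vial_b_mid, flask_mid, beaker_mid's own z axis and vertical above 0.4 rad).
It also fails if it takes over 72 s, if anything falls off the work surface, if the arm or the gripper's body presses on something with over 40 N, if the wrist force passes 120 N, or if a joint passes its speed limit or range.

### The arm

A 6-joint arm with a two-finger parallel gripper is mounted at the origin on the work surface. World frame = base frame: x ahead of the robot, y to its left, z up, the work surface at z = 0. Lengths are in m, angles in rad, forces in N, time in s.
With the tool pointing down it reaches from about 0.25 to 0.775 m from the base axis. Payload 8.9 kg.
Tool frame: the origin (TCP) lies at the very end of the fingers, on their centre line; the grasp point (between the pads) lies r.hold_point_z behind it (r.hold_point_z is the distance from the TCP to the grasp point, in m); z points along the fingers, y is the line along which they close (so a half turn about z gives the same grasp; the last joint's range is limited). The gripper opens to 85 mm and grips with 20 to 120 N. Pads are 22 mm wide; open, the fingers measure 114 mm over their backs; the gripper's body (76 mm by 85 mm) begins 54 mm behind the grasp point. The pads swing forward as they close: fully open they stand 13 mm farther back than shut.
Start: joints at [0.967, 0.291, -0.153, 1.127, 0, 1.431], TCP at [0.235, 0.469, 0.198] pointing down, gripper open.
Joint ranges: [-2.52, 2.52], [-0.91, 1.74], [-1.3, 1.37], [-1.96, 2.02], [-1.52, 1.47], [-3.14, 3.14]. Speed limits (rad/s): [2.22, 2.22, 2.79, 3.14, 3.14, 3.14].

### API

Orientations are given as a unit quaternion [x, y, z, w].
In Python, from bench import r, optics gives the robot as it stands. The module is installed in compiled form; this text tells all that it offers.
- The arm moves only by the shell command python3 -m crank 'ROWS' [FORCE]. ROWS is JSON, one flat list of numbers, 7 for each row, row after row: the shift along the tool's x, y, z in m, then the turn, a rotation vector about the tool's x, y, z in degrees, then the closure in counts, from 0 (fully open) to 255 (shut). In form: [tx, ty, tz, wx, wy, wz, gripper, tx, ty, tz, wx, wy, wz, gripper, ...]. A call has exactly 10 rows; each row is the pose to reach, as a shift and turn from the pose commanded when the call began, along the tool's axes at that moment; what a row does not reach only later rows make up. A row lasts 1/10 s, in which the tool goes at most 50 mm and 8.59 degrees, less where a joint would pass 70% of its speed; a pose out of reach is approached as far as the arm can. A call with a gripper value outside its range is refused whole. The fingers move at their own pace and stop on an object; FORCE is the grip in N (left out, the last holds). Time passes only in rows, so rows that repeat a pose let the fingers close, or fill a call up. It gives the time, the measured TCP pose, the force, the opening and the grip force at its end, in the units of the state.
- r.get_obs(): the state, without advancing time (a new reading comes with each control period).
- optics.get_image(name): name is "scene" or "side" or "wrist"; returns (picture, depth): 420x560x3 uint8, red, green, blue; 420x560 float32, m along the optical axis (not along the pixel's ray), 0 where there is no reading.
- optics.get_calibration(name): a dict with "mtx" (3x3 intrinsics, pixels), "origin" and "rotation" of the camera in the world; the wrist camera has in their place "hand_eye" (4x4, takes a point from camera to tool coordinates, whose origin is the TCP and whose axes are the flange's). Camera axes: x right, y down, z forward; pixel columns grow to the right and rows downward; lengths in m; the calibration is good to about 2 mm. A picture is of the moment at which its call begins: read the wrist's pose just before it. get_calibration takes no time and is no camera call.
- r.sign_off(): hands the job in; it is judged then, once.
The state is a dict: "clock": time; "q": joint angles; "joint_vel": joint speeds; "joint_torque": joint torques, N m; "ee_pos": TCP position; "tcp_rot": TCP orientation; "force": force on the tool from outside, world axes, zero at the start; "ft_torque": the same for the moment, N m; "opening": opening from 0.0 (shut) to 1.0 (fully open); "grip_force": force on a finger pad.
Only numpy, scipy, OpenCV 4.12 (cv2) and the standard library are available. Lean on these libraries where they do the work, as an engineer would, in place of code of your own. Each camera call takes 0.05 s, during which the arm holds its last target. There are 200 camera calls.

## Working session

There is one attempt and no reset: what is moved stays moved. The work goes in short steps, Python scripts to look and compute and a shell command to move; the robot and the scene stay as the last step left them, time stands still between calls to the robot, and variables do not carry over. Pictures are saved under pics/ and viewed, at most 10 in all, crops included, and the job is handed in when it is done.

```bash
mkdir -p pics; python3 - <<'E'
from bench import r, optics
import cv2, numpy as np
o=r.get_obs(); print({k:np.round(v,4).tolist() for k,v in o.items()}, r.hold_point_z)
for n in ("scene","side"):
    p,d=optics.get_image(n); cv2.imwrite(f"pics/{n}0.png",p[:,:,::-1]); np.save(f"{n}d.npy",d); np.save(f"{n}p.npy",p)
    c=optics.get_calibration(n); print(n,{k:np.round(v,3).tolist() for k,v in c.items()})
print(optics.get_calibration("wrist"))
E
```

```text
{'clock': 0.0, 'q': [0.9667, 0.2913, -0.1541, 1.1267, 0.0, 1.4315], 'joint_vel': [-0.0001, 0.0018, 0.0003, 0.0011, 0.0009, 0.0007], 'joint_torque': [0.0019, -53.7149, 33.1369, 0.0158, -0.0001, -0.0], 'ee_pos': [0.235, 0.4689, 0.1976], 'tcp_rot': [0.2303, 0.9731, -0.0006, -0.0002], 'force': [-0.2158, -0.1499, 0.6684], 'ft_torque': [-0.0051, 0.0421, 0.0084], 'grip_force': 0.0, 'opening': 0.9996} 0.0187
scene {'mtx': [[465.51, 0.0, 279.864], [0.0, 465.51, 211.253], [0.0, 0.0, 1.0]], 'origin': [1.413, -0.29, 0.773], 'rotation': [0.734, 0.524, -0.246, -0.354]}
side {'mtx': [[477.857, 0.0, 274.514], [0.0, 477.857, 210.958], [0.0, 0.0, 1.0]], 'origin': [0.521, -0.856, 0.78], 'rotation': [0.897, -0.03, 0.021, -0.44]}
{'mtx': array([[323.9748334 ,   0.        , 280.46784029],
       [  0.        , 323.9748334 , 209.51340825],
       [  0.        ,   0.        ,   1.        ]]), 'hand_eye': array([[-6.02222793e-04, -9.50106789e-01, -3.11924234e-01,
         8.03843314e-02],
       [ 9.99999780e-01, -6.59010677e-04,  7.66463637e-05,
         7.52216570e-04],
       [-2.78383631e-04, -3.11924119e-01,  9.50106976e-01,
        -1.74598426e-01],
       [ 0.00000000e+00,  0.00000000e+00,  0.00000000e+00,
         1.00000000e+00]])}
```

View pics/scene0.png

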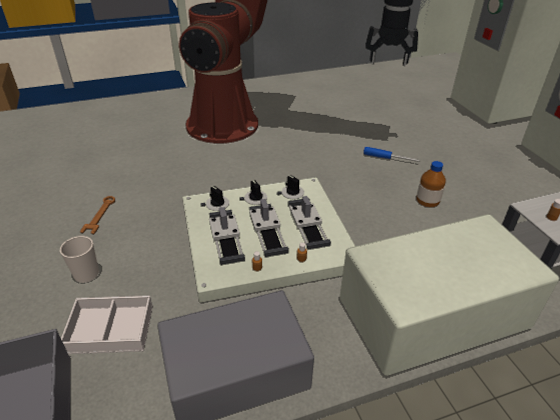

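View pics/side0.png

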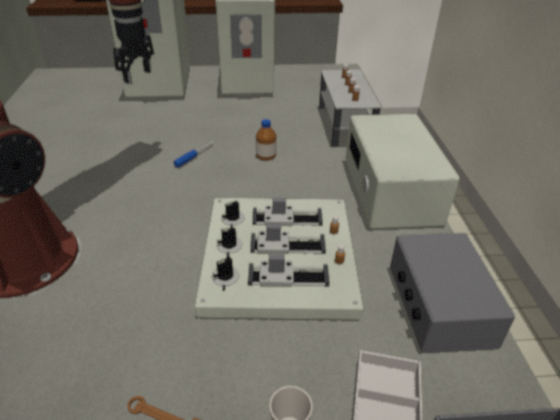

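The side view shows the rack at (197–358, 199–318) px, with the near side on the left. The knobs are at about (232,211), (229,237) and (225,268), the fins at (279,207), (274,233) and (277,262), and the vials at (335,226) and (340,255). Next I'll fit these from depth.

```bash
cat > h.py <<'E'
import numpy as np, cv2
from bench import r, optics
from scipy.spatial.transform import Rotation as R
def cloud(n,p=None,d=None):
    c=optics.get_calibration(n)
    if n=="wrist":
        o=r.get_obs(); A=R.from_quat(o["tcp_rot"]).as_matrix(); H=np.array(c["hand_eye"])
        Rw=A@H[:3,:3]; t=A@H[:3,3]+o["ee_pos"]
    else: Rw=R.from_quat(c["rotation"]).as_matrix(); t=np.array(c["origin"])
    if p is None: p,d=optics.get_image(n)
    K=np.array(c["mtx"]); v,u=np.mgrid[:420,:560]
    P=np.stack([(u-K[0,2])/K[0,0]*d,(v-K[1,2])/K[1,1]*d,d],-1)@Rw.T+t
    P[d==0]=np.nan
    return p,P
def rackxy(P,c,yaw):
    q=P[...,:2]-c; return np.stack([q[...,0]*np.cos(yaw)+q[...,1]*np.sin(yaw),-q[...,0]*np.sin(yaw)+q[...,1]*np.cos(yaw)],-1)
E
python3 - <<'E'
from h import *
for n in("side","scene"):
    p,P=cloud(n,np.load(n+"p.npy"),np.load(n+"d.npy"))
    m=(P[...,2]>.03)&(P[...,2]<.05)&(P[...,0]>.2)&(P[...,0]<.85)&(abs(P[...,1])<.35)
    k,l,s,_=cv2.connectedComponentsWithStats(m.astype(np.uint8)); i=1+s[1:,4].argmax()
    pts=P[l==i]; c,sz,a=cv2.minAreaRect((pts[:,:2]*1000).astype(np.float32)); print(n,c,sz,a,np.median(pts[:,2]))
    c=np.array(c)/1000; a=np.deg2rad(a); a=(a+np.pi/4)%(np.pi/2)-np.pi/4; print("yaw",a)
    q=rackxy(P,c,a)
    for j,y in enumerate((.1,0,-.1)):
        L=abs(q[...,1]-y)<.03
        f=L&(P[...,2]>.094)&(P[...,2]<.108)&(q[...,0]>-.06)&(q[...,0]<.1)
        g=L&(P[...,2]>.08)&(P[...,2]<.092)&(q[...,0]<-.08)&(q[...,0]>-.15)
        w=g&(p.min(-1)>120)
        print(j,"fin",f.sum(),np.round(q[f].mean(0),4),np.median(P[f][:,2]),"knob",g.sum(),np.round(q[g].mean(0),4),w.sum())
E
```

```text
side (598.2796020507812, -34.58497619628906) (378.10699462890625, 340.1316833496094) 85.30517578125 0.04163174259913027
yaw -0.0819401404195581
0 fin 82 [-0.0017  0.0976] 0.10008381614623141 knob 77 [-0.1144  0.0966] 12
1 fin 90 [-0.0138 -0.0032] 0.10052890026673772 knob 92 [-0.1147 -0.0034] 8
2 fin 109 [-0.0051 -0.1029] 0.10058827954195715 knob 114 [-0.1147 -0.1033] 10
scene (599.254150390625, -35.86492919921875) (370.424072265625, 344.6874084472656) 85.42259979248047 0.04026539297008014
yaw -0.07989070480268756
0 fin 66 [0.0021 0.0987] 0.09939213602096009 knob 62 [-0.1127  0.0988] 1
1 fin 68 [-0.0109 -0.0011] 0.0995676560400543 knob 58 [-0.1135 -0.0015] 2
2 fin 65 [-0.0033 -0.1005] 0.09946124440820359 knob 66 [-0.1132 -0.1008] 1
```

```bash
cat >> h.py <<'E'
C=np.array([.599,-.037]); YAW=-.081
def rel(x,y,z,th=0,C=C,YAW=YAW):
    "TCP goal in rack x,y, height z, tool x = rack -x turned by th -> shift mm, turn deg, in tool axes"
    o=r.get_obs(); A=R.from_quat(o["tcp_rot"])
    w=np.array([*(C+np.array([[np.cos(YAW),-np.sin(YAW)],[np.sin(YAW),np.cos(YAW)]])@[x,y]),z])
    a=YAW+np.pi+th; G=R.from_matrix(np.array([[np.cos(a),np.sin(a),0],[np.sin(a),-np.cos(a),0],[0,0,-1]]).T)
    print("mm",np.round(A.inv().apply(w-o["ee_pos"])*1000,1),"deg",np.round((A.inv()*G).as_rotvec(degrees=True),2),"F",np.round(o["force"],1),"clk",o["clock"],"here",np.round(np.r_[rackxy(o["ee_pos"][:2],C,YAW),o["ee_pos"][2]],4))
E
python3 -c "
from h import *
rel(0,.1,.2)"
```

```text
mm [-514.7 -196.4   -2.3] deg [-6.000e-02 -2.000e-02 -2.199e+01] F [ 0.  -0.1 -0.7] clk 0.1 here [-0.4037  0.4749  0.1976]
```

```bash
python3 -m crank '[-0.045,-0.017,0,0,0,-4,0, -0.09,-0.034,0,0,0,-8,0, -0.135,-0.051,0,0,0,-12,0, -0.18,-0.068,0,0,0,-16,0, -0.225,-0.085,0,0,0,-20,0, -0.27,-0.102,0,0,0,-22,0, -0.315,-0.119,0,0,0,-22,0, -0.36,-0.136,0,0,0,-22,0, -0.405,-0.153,0,0,0,-22,0, -0.45,-0.17,0,0,0,-22,0]' 20
python3 -c "
from h import *
rel(0,.1,.15)"
```

```text
clock: 1.1
ee_pos: [0.5622, 0.1139, 0.1978]
tcp_rot: [0.04, 0.999, 0.0, -0.0]
force: [0.9, 0.9, 0.0]
opening: 0.997
grip_force: 0.0
mm [-48.9 -47.4  47.8] deg [ 0.   -0.03  0.  ] F [0.9 0.9 0. ] clk 1.1 here [-0.0488  0.1474  0.1978]
```

```bash
python3 -m crank '[-0.02,-0.02,0.02,0,0,0,0, -0.04,-0.04,0.03,0,0,0,0, -0.049,-0.047,0.033,0,0,0,0, -0.049,-0.047,0.033,0,0,0,0, -0.049,-0.047,0.033,0,0,0,0, -0.049,-0.047,0.033,0,0,0,0, -0.049,-0.047,0.033,0,0,0,0, -0.049,-0.047,0.033,0,0,0,0, -0.049,-0.047,0.033,0,0,0,0, -0.049,-0.047,0.033,0,0,0,0]'
python3 - <<'E'
from h import *
p,P=cloud("wrist"); cv2.imwrite("pics/w1.png",p[:,:,::-1])
q=rackxy(P,C,YAW)
for j,y in enumerate((.1,0,-.1)):
    L=abs(q[...,1]-y)<.035; z=P[...,2]
    f=L&(z>.094)&(z<.106)&(q[...,0]>-.06)&(q[...,0]<.1); g=L&(z>.08)&(z<.092)&(q[...,0]<-.07)&(q[...,0]>-.16)
    for n,m in(("fin",f),("knob",g)):
        if m.sum()>30: c,s,a=cv2.minAreaRect((q[m]*1000).astype(np.float32)); print(j,n,m.sum(),np.round(c,1),np.round(s,1),round(a,1))
rel(0,.1,.067)
E
```

```text
clock: 2.1
ee_pos: [0.6064, 0.0651, 0.1653]
tcp_rot: [0.04, 0.999, 0.0, 0.0]
force: [-0.8, -0.5, 0.2]
opening: 0.999
grip_force: 0.0
0 fin 724 [ -2.4 103.2] [13.4 33.9] 89.5
0 knob 1007 [-116.   102.8] [34.2 14. ] 28.9
1 fin 817 [-15.1   3.3] [33.3 14.3] 0.2
1 knob 1070 [-116.2    3. ] [34.4 14.5] 13.4
2 fin 896 [ -7.  -96.5] [15.1 34. ] 89.6
2 knob 692 [-113.9  -94.8] [29.4 14.5] 30.0
mm [-0.9 -2.2 98.2] deg [0.   0.01 0.02] F [-0.2 -0.6 -0.3] clk 2.15 here [-0.0009  0.1022  0.1652]
```

View pics/w1.png

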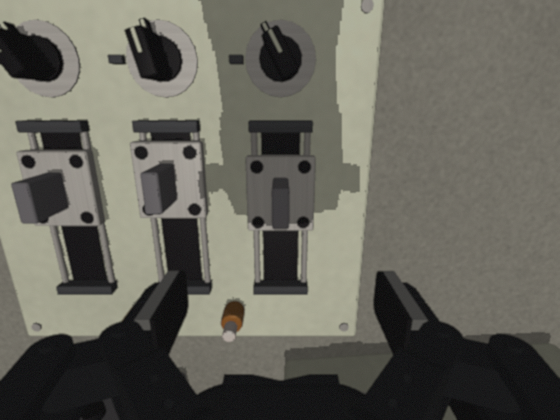

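```bash
sed -i 's/^C=.*; YAW/C=np.array([.598,-.035]); YAW/' h.py
python3 -m crank '[-0.001,0,0.035,0,0,0,0, -0.001,0,0.07,0,0,0,0, -0.001,0,0.09,0,0,0,100, -0.001,0,0.098,0,0,0,255, -0.001,0,0.098,0,0,0,255, -0.001,0,0.098,0,0,0,255, -0.001,0,0.098,0,0,0,255, -0.001,0,0.098,0,0,0,255, -0.001,0,0.098,0,0,0,255, -0.001,0,0.098,0,0,0,255]' 20
python3 -c "
from h import *
rel(.06,.1,.067)"
```

```text
clock: 3.15
ee_pos: [0.6076, 0.0647, 0.0675]
tcp_rot: [0.04, 0.999, 0.0, 0.0]
force: [1.6, 0.0, -0.5]
opening: -0.0
grip_force: 0.0
mm [-58.5  -0.2   0.5] deg [0.01 0.03 0.01] F [ 1.6  0.  -0.5] clk 3.15 here [0.0015 0.1002 0.0675]
```

```bash
python3 - <<'E'
from h import *
print(r.get_obs()["opening"],r.get_obs()["grip_force"])
p,P=cloud("wrist"); cv2.imwrite("pics/w2.png",p[:,:,::-1])
E
```

```text
-2.9652680272312426e-05 0.0
```

View pics/w2.png

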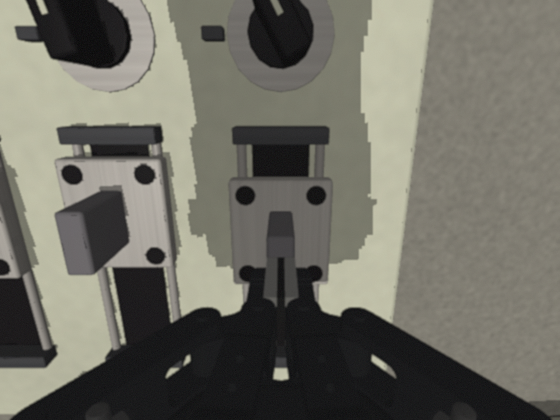

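The fingers at (281,290) have shut with nothing between them, and the fin shows at (281,240), on the robot side of them. I'll measure the actual positions.

```bash
python3 - <<'E'
from h import *
p,P=cloud("wrist"); q=rackxy(P,C,YAW)
for v in range(130,420,10): print(v,np.round(np.r_[q[v,281],P[v,281,2]]*1000,1),p[v,281], np.round(np.r_[q[v,250],P[v,250,2]]*1000,1))
E
```

```text
130 [-64.1 101.3  52.2] [46 46 47] [-64.1  83.7  52.9]
140 [-58.6 101.3  53.4] [42 42 43] [-58.5  83.6  52.9]
150 [-51.  101.4  39.7] [21 21 21] [-51.1  82.2  40.2]
160 [-45.  101.4  40.5] [20 22 23] [-44.6  81.8  38.2]
170 [-38.3 101.4  38.9] [20 21 20] [-38.1  81.6  37.9]
180 [-35.6 101.3  55. ] [92 89 85] [-35.5  83.   54.6]
190 [-29.8 101.3  56.1] [108 104  99] [-30.1  83.1  57.2]
200 [-23.8 101.3  56.7] [109 106 102] [-24.1  83.   57.8]
210 [-17.5 101.3  56.6] [102 100  95] [-17.7  82.7  57.2]
220 [-17.6 101.3  74.6] [52 52 52] [-11.3  82.5  57.2]
230 [-17.8 101.3  89.7] [53 52 52] [-4.7 82.3 57.1]
240 [-16.4 101.3  99. ] [69 67 68] [ 2.3 82.1 56.4]
250 [-11.3 101.3  99.4] [71 69 70] [ 9.4 81.8 55.7]
260 [ -9.3 101.3 106.1] [19 18 17] [15.9 81.7 56.8]
270 [-10.  101.2 116.9] [21 17 17] [22.6 81.6 57.5]
280 [ -9.3 101.2 124. ] [16 18 17] [ -5.   87.6 116.6]
290 [ -8.6 101.2 130.3] [22 19 19] [ -5.5  88.4 125.4]
300 [ -9.  101.2 137.8] [27 27 26] [-10.6  89.9 140.3]
310 [ -4.  101.2 136.9] [29 27 27] [-10.7  90.5 146.4]
320 [  0.7 101.2 136.7] [31 28 29] [-10.6  90.9 151.6]
330 [  5.5 101.2 136.4] [28 27 27] [-10.6  91.4 156.6]
340 [  9.7 101.2 137.1] [29 27 26] [-15.6  92.5 167.1]
350 [ 96.7 101.4  44.7] [33 34 35] [-14.9  92.7 170.2]
360 [ 97.6 101.4  53.7] [68 67 69] [-14.6  93.  173.5]
370 [121.2 101.4  38.9] [192 192 168] [-15.8  93.4 178.1]
380 [ -8.8 101.1 174.3] [116 117 103] [-15.5  93.7 180.7]
390 [-10.3 101.1 178.9] [20 20 24] [-15.6  93.9 183.7]
400 [ -9.5 101.1 181. ] [25 25 26] [-15.7  94.2 186.5]
410 [ -9.6 101.1 183.9] [21 22 24] [-15.9  94.4 189.1]
```

```bash
python3 -m crank '[-0.007,0,0,0,0,0,255, -0.014,0,0,0,0,0,255, -0.021,0,0,0,0,0,255, -0.028,0,0,0,0,0,255, -0.035,0,0,0,0,0,255, -0.042,0,0,0,0,0,255, -0.049,0,0,0,0,0,255, -0.055,0,0,0,0,0,255, -0.059,0,0,0,0,0,255, -0.061,0,0,0,0,0,255]' 20
cat >> h.py <<'E'
def fins(tag=None):
    for n in ("wrist","side","scene"):
        p,P=cloud(n); q=rackxy(P,C,YAW); z=P[...,2]
        if tag: cv2.imwrite(f"pics/{tag}_{n}.png",p[:,:,::-1])
        g=p.astype(int)
        for j,y in enumerate((.1,0,-.1)):
            # carriage plate top, 58 mm, 70 long, centred on the fin
            m=(abs(q[...,1]-y)<.03)&(z>.0545)&(z<.0615)&(q[...,0]>-.058)&(q[...,0]<.105)
            f=(abs(q[...,1]-y)<.012)&(z>.094)&(z<.104)&(q[...,0]>-.06)&(q[...,0]<.1)&(g.min(-1)>40)
            s=lambda a,k:(np.round(np.percentile(a[:,0],[1,99])*1000,0).tolist() if len(a)>k else None)
            print(n,j,"plate",s(q[m],60),"fin",s(q[f],15))
E
python3 -c "
from h import *
rel(.06,.1,.067); fins('l1')"
```

```text
clock: 4.25
ee_pos: [0.6686, 0.0598, 0.067]
tcp_rot: [0.04, 0.999, 0.0, -0.0]
force: [-0.9, -0.2, 0.1]
opening: 0.002
grip_force: 0.0
mm [ 2.7 -0.2 -0. ] deg [ 0.   -0.    0.01] F [-0.9 -0.2  0.1] clk 4.25 here [0.0627 0.1002 0.067 ]
wrist 0 plate [-35.0, 33.0] fin [-17.0, 52.0]
wrist 1 plate [-48.0, 21.0] fin [-30.0, 3.0]
wrist 2 plate None fin None
side 0 plate [-57.0, 105.0] fin [-17.0, 67.0]
side 1 plate [-57.0, 104.0] fin [-29.0, 2.0]
side 2 plate [-58.0, 104.0] fin [-21.0, 10.0]
scene 0 plate [-56.0, 104.0] fin None
scene 1 plate [-54.0, 104.0] fin [-29.0, 6.0]
scene 2 plate [-55.0, 104.0] fin [-20.0, 13.0]
```

```bash
python3 - <<'E'
import cv2
a=cv2.imread("pics/l1_side.png")[120:330,180:380]; b=cv2.imread("pics/l1_scene.png")[120:330,180:380]
cv2.imwrite("pics/l1c.png",cv2.resize(cv2.hconcat([a,b]),(800,420),interpolation=cv2.INTER_CUBIC))
E
```

```text
(no output)
```

View pics/l1c.png

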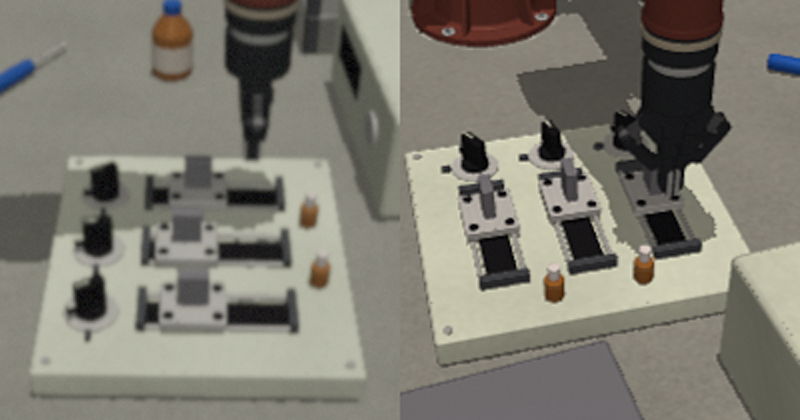

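The side crop has the fingertip at (253,157), which is full-frame (306,198). The carriage hasn't moved, and the tip looks higher than the reported pose. I'll measure the true tip height from the fixed cameras.

```bash
python3 - <<'E'
from h import *
for n in("side","scene"):
    p,P=cloud(n); q=rackxy(P,C,YAW)
    m=(p.max(-1)<75)&(abs(q[...,0]-.0627)<.05)&(abs(q[...,1]-.1)<.04)&(P[...,2]>.07)&(P[...,2]<.16)
    a=np.c_[q[m],P[m][:,2]]; a=a[a[:,2].argsort()]
    print(n,len(a),np.round(a[:60:4]*1000,0).tolist())
    for v in range(180,206,2) if n=="side" else []: print(v,np.round(np.r_[q[v,306],P[v,306,2]]*1000),p[v,306])
o=r.get_obs();print(o["q"],o["ee_pos"])
E
```

```text
side 78 [[64.0, 90.0, 111.0], [59.0, 86.0, 114.0], [56.0, 89.0, 115.0], [66.0, 86.0, 117.0], [56.0, 87.0, 119.0], [65.0, 89.0, 121.0], [58.0, 89.0, 124.0], [60.0, 87.0, 125.0], [60.0, 88.0, 127.0], [63.0, 90.0, 129.0], [65.0, 91.0, 131.0], [60.0, 85.0, 132.0], [67.0, 86.0, 134.0], [55.0, 87.0, 137.0], [50.0, 94.0, 148.0]]
180 [ 57.  41. 196.] [82 82 82]
182 [ 57.  40. 191.] [66 68 65]
184 [ 58.  44. 183.] [39 38 39]
186 [ 59.  50. 173.] [28 26 28]
188 [ 61.  70. 154.] [28 28 29]
190 [ 62.  88. 136.] [30 26 27]
192 [ 63.  90. 129.] [26 29 29]
194 [ 63.  89. 124.] [23 23 24]
196 [ 64.  93. 115.] [27 30 28]
198 [ 64.  90. 111.] [39 38 38]
200 [ 64.  96. 101.] [133 135 122]
202 [ 71. 167.  42.] [184 185 169]
204 [ 70. 156.  43.] [181 182 166]
scene 361 [[17.0, 95.0, 70.0], [18.0, 92.0, 72.0], [14.0, 99.0, 74.0], [18.0, 100.0, 77.0], [15.0, 95.0, 81.0], [16.0, 98.0, 84.0], [17.0, 95.0, 89.0], [15.0, 97.0, 93.0], [71.0, 101.0, 104.0], [75.0, 97.0, 108.0], [67.0, 88.0, 109.0], [69.0, 111.0, 111.0], [67.0, 111.0, 113.0], [67.0, 108.0, 114.0], [72.0, 93.0, 115.0]]
[-1.95378460e-02  6.54579532e-01  8.18769230e-02  9.98342681e-01
  8.64160148e-06  6.12597932e-02] [0.6679774  0.0598645  0.06710242]
```

Both views put the true fingertips about 36 mm above the reported TCP (tip z ≈ 0.103 m when the pose says 0.067 m). The fingers therefore closed just above the fin. The camera positions agree with each other, so I'll command 35 mm deeper from here on.

```bash

python3 -m crank '[0,0,-0.015,0,0,0,0, 0.032,0,-0.02,0,0,0,0, 0.0635,0,-0.02,0,0,0,0, 0.0635,0,-0.02,0,0,0,0, 0.0635,0,-0.01,0,0,0,0, 0.0635,0,0.01,0,0,0,0, 0.0635,0,0.022,0,0,0,0, 0.0635,0,0.03,0,0,0,0, 0.0635,0,0.035,0,0,0,0, 0.0635,0,0.035,0,0,0,0]' 20
python3 -m crank '[0,0,0,0,0,0,255, 0,0,0,0,0,0,255, 0,0,0,0,0,0,255, 0,0,0,0,0,0,255, 0,0,0,0,0,0,255, 0,0,0,0,0,0,255, 0,0,0,0,0,0,255, 0,0,0,0,0,0,255, 0,0,0,0,0,0,255, 0,0,0,0,0,0,255]' 20
python3 -c "
from h import *
rel(.06,.1,.032)"
```

```text
clock: 5.5
ee_pos: [0.6048, 0.0649, 0.0314]
tcp_rot: [0.04, 0.999, -0.0, -0.0]
force: [0.0, 0.4, 0.1]
opening: 1.0
grip_force: 0.0
clock: 6.5
ee_pos: [0.6051, 0.0648, 0.0324]
tcp_rot: [0.04, 0.999, -0.0, 0.0]
force: [-1.4, -1.3, 5.7]
opening: 0.163
grip_force: 24.7
mm [-61.   -0.1   0.4] deg [-0.01  0.02  0.01] F [-1.4 -1.3  5.7] clk 6.5 here [-0.001   0.1001  0.0324]
```

Gripped: an opening of 0.163 is 14 mm. Now run it out.

```bash
python3 -m crank '[-0.007,0,-0.001,0,0,0,255, -0.014,0,-0.001,0,0,0,255, -0.021,0,-0.001,0,0,0,255, -0.028,0,-0.001,0,0,0,255, -0.035,0,-0.001,0,0,0,255, -0.042,0,-0.001,0,0,0,255, -0.049,0,-0.001,0,0,0,255, -0.055,0,-0.001,0,0,0,255, -0.059,0,-0.001,0,0,0,255, -0.061,0,-0.001,0,0,0,255]' 20
python3 -c "
from h import *
rel(.06,.1,.032);fins()" | grep -v plate.N
```

```text
clock: 7.5
ee_pos: [0.6652, 0.0602, 0.0321]
tcp_rot: [0.04, 0.999, 0.0, -0.001]
force: [-0.3, 0.6, -0.5]
opening: 0.001
grip_force: 0.0
mm [-0.7 -0.4  0.1] deg [ 0.01 -0.13  0.02] F [-0.3  0.6 -0.5] clk 7.5 here [0.0593 0.1004 0.0321]
wrist 0 plate [-15.0, 52.0] fin [2.0, 51.0]
wrist 1 plate [-48.0, 20.0] fin [-18.0, 4.0]
side 0 plate [-57.0, 104.0] fin [2.0, 72.0]
side 1 plate [-57.0, 104.0] fin [-29.0, 2.0]
side 2 plate [-57.0, 104.0] fin [-21.0, 10.0]
scene 0 plate [-13.0, 104.0] fin [6.0, 74.0]
scene 1 plate [-48.0, 103.0] fin [-29.0, 8.0]
scene 2 plate [-55.0, 103.0] fin [-19.0, 14.0]
```

The left carriage stopped at about 39 mm and the fingers slid off past the fin, so this lane probably binds. The shut fingers are now on its far side, so I'll use them to push it home.

```bash
python3 -m crank '[0.006,0,0,0,0,0,255, 0.012,0,0,0,0,0,255, 0.018,0,0,0,0,0,255, 0.024,0,0,0,0,0,255, 0.030,0,0,0,0,0,255, 0.036,0,0,0,0,0,255, 0.042,0,0,0,0,0,255, 0.046,0,0,0,0,0,255, 0.049,0,0,0,0,0,255, 0.050,0,0,0,0,0,255]' 20
python3 -c "
from h import *
rel(.06,.1,.032);fins()" | grep -v plate.N
```

```text
clock: 8.65
ee_pos: [0.6157, 0.0641, 0.0333]
tcp_rot: [0.04, 0.999, 0.0, 0.0]
force: [1.5, -0.5, 0.9]
opening: -0.0
grip_force: 0.8
mm [-50.4  -0.2   1.3] deg [0.   0.01 0.01] F [ 1.5 -0.5  0.9] clk 8.65 here [0.0096 0.1002 0.0333]
wrist 0 plate [-53.0, 14.0] fin [-35.0, 1.0]
wrist 1 plate [-48.0, 20.0] fin [-30.0, 2.0]
side 0 plate [-57.0, 104.0] fin [-34.0, 17.0]
side 1 plate [-57.0, 104.0] fin [-29.0, 2.0]
side 2 plate [-57.0, 104.0] fin [-21.0, 10.0]
scene 0 plate [-52.0, 104.0] fin [15.0, 22.0]
scene 1 plate [-55.0, 102.0] fin [-30.0, 5.0]
scene 2 plate [-54.0, 103.0] fin [-21.0, 14.0]
```

```bash
python3 -m crank '[0.0005,0,0,0,0,0,255, 0.001,0,0,0,0,0,255, 0.0015,0,0,0,0,0,255, 0.002,0,0,0,0,0,255, 0.0025,0,0,0,0,0,255, 0.003,0,0,0,0,0,255, 0.003,0,0,0,0,0,255, 0.003,0,0,0,0,0,255, 0.003,0,0,0,0,0,255, 0.003,0,0,0,0,0,255]' 20
python3 -c "
from h import *
rel(-.013,0,.032)"
```

```text
clock: 9.8
ee_pos: [0.6142, 0.0642, 0.0331]
tcp_rot: [0.04, 0.999, 0.0, 0.001]
force: [7.7, 0.7, -5.3]
opening: 0.001
grip_force: 3.5
mm [  21.1 -100.2    1.1] deg [0.01 0.12 0.  ] F [ 7.7  0.7 -5.3] clk 9.8 here [0.0081 0.1002 0.0331]
```

```bash
python3 -m crank '[-0.003,0,-0.02,0,0,0,255, 0,0,-0.055,0,0,0,255, 0.015,-0.04,-0.055,0,0,0,0, 0.0215,-0.08,-0.055,0,0,0,0, 0.0215,-0.1,-0.055,0,0,0,0, 0.0215,-0.1,-0.055,0,0,0,0, 0.0215,-0.1,-0.03,0,0,0,0, 0.0215,-0.1,-0.01,0,0,0,0, 0.0215,-0.1,0,0,0,0,0, 0.0215,-0.1,0,0,0,0,0]' 20
python3 -m crank '[0,0,0,0,0,0,255, 0,0,0,0,0,0,255, 0,0,0,0,0,0,255, 0,0,0,0,0,0,255, 0,0,0,0,0,0,255, 0,0,0,0,0,0,255, 0,0,0,0,0,0,255, 0,0,0,0,0,0,255, 0,0,0,0,0,0,255, 0,0,0,0,0,0,255]' 30
python3 -c "
from h import *
rel(.06,0,.032)"
```

```text
clock: 10.8
ee_pos: [0.5821, -0.0327, 0.0318]
tcp_rot: [0.04, 0.999, 0.0, -0.001]
force: [-0.0, 0.3, -0.9]
opening: 0.999
grip_force: 0.0
clock: 11.8
ee_pos: [0.5837, -0.0337, 0.0335]
tcp_rot: [0.04, 0.999, -0.0, 0.0]
force: [-1.6, -0.5, 5.5]
opening: 0.161
grip_force: 32.2
mm [-74.4  -0.1   1.6] deg [-0.01  0.03  0.01] F [-1.6 -0.5  5.5] clk 11.8 here [-0.0144  0.0001  0.0335]
```

```bash
python3 -m crank '[-0.008,0,0,0,0,0,255, -0.016,0,0,0,0,0,255, -0.024,0,0,0,0,0,255, -0.032,0,0,0,0,0,255, -0.040,0,0,0,0,0,255, -0.048,0,0,0,0,0,255, -0.056,0,0,0,0,0,255, -0.063,0,0,0,0,0,255, -0.069,0,0,0,0,0,255, -0.072,0,0,0,0,0,255]' 30
python3 -m crank '[-0.001,0,0,0,0,0,255, -0.002,0,0,0,0,0,255, -0.003,0,0,0,0,0,255, -0.004,0,0,0,0,0,255, -0.004,0,0,0,0,0,255, -0.004,0,0,0,0,0,255, -0.004,0,0,0,0,0,255, -0.004,0,0,0,0,0,255, -0.004,0,0,0,0,0,255, -0.004,0,0,0,0,0,255]' 30
python3 -c "
from h import *
rel(-.006,-.1,.032); fins()"
```

```text
clock: 12.8
ee_pos: [0.6558, -0.0396, 0.0335]
tcp_rot: [0.04, 0.999, -0.0, 0.0]
force: [-1.8, -0.5, 6.0]
opening: 0.158
grip_force: 32.4
clock: 13.8
ee_pos: [0.6569, -0.0397, 0.0335]
tcp_rot: [0.04, 0.999, -0.0, -0.002]
force: [-10.3, 0.5, 13.3]
opening: 0.156
grip_force: 33.6
mm [  65.  -100.1    1.8] deg [-0.02 -0.21  0.  ] F [-10.3   0.5  13.3] clk 13.8 here [0.059  0.0001 0.0335]
wrist 0 plate [-54.0, 14.0] fin [-22.0, -3.0]
wrist 1 plate [25.0, 75.0] fin [43.0, 76.0]
wrist 2 plate [-40.0, 28.0] fin [-20.0, 11.0]
side 0 plate [-57.0, 104.0] fin [-36.0, -5.0]
side 1 plate [-57.0, 104.0] fin None
side 2 plate [-57.0, 104.0] fin [-21.0, 11.0]
scene 0 plate [-47.0, 102.0] fin [-37.0, -1.0]
scene 1 plate [26.0, 104.0] fin [45.0, 79.0]
scene 2 plate [-54.0, 103.0] fin [-21.0, 14.0]
```

The middle carriage runs freely to its far stop. Next is the right one.

```bash
python3 -m crank '[0.003,0,0,0,0,0,0, 0.003,0,0,0,0,0,0, 0.003,0,0,0,0,0,0, 0.003,0,-0.04,0,0,0,0, 0.01,0,-0.06,0,0,0,0, 0.035,-0.04,-0.06,0,0,0,0, 0.06,-0.08,-0.06,0,0,0,0, 0.067,-0.0995,-0.06,0,0,0,0, 0.067,-0.0995,-0.06,0,0,0,0, 0.067,-0.0995,-0.05,0,0,0,0]' 30
python3 -m crank '[0,0,0.02,0,0,0,0, 0,0,0.04,0,0,0,0, 0,0,0.051,0,0,0,0, 0,0,0.051,0,0,0,255, 0,0,0.051,0,0,0,255, 0,0,0.051,0,0,0,255, 0,0,0.051,0,0,0,255, 0,0,0.051,0,0,0,255, 0,0,0.051,0,0,0,255, 0,0,0.051,0,0,0,255]' 30
python3 -c "
from h import *
rel(.06,-.1,.032);fins()"
```

```text
clock: 14.95
ee_pos: [0.5857, -0.1341, 0.084]
tcp_rot: [0.041, 0.999, -0.0, 0.001]
force: [0.3, -0.4, -0.1]
opening: 1.001
grip_force: 0.0
clock: 15.95
ee_pos: [0.5849, -0.1342, 0.0329]
tcp_rot: [0.041, 0.999, -0.0, 0.001]
force: [-0.3, -2.6, 5.7]
opening: 0.157
grip_force: 32.2
mm [-65.   -0.1   1. ] deg [-0.05  0.08 -0.01] F [-0.3 -2.6  5.7] clk 15.95 here [-0.005  -0.0999  0.0329]
wrist 0 plate None fin None
wrist 1 plate [25.0, 66.0] fin None
wrist 2 plate [-40.0, 11.0] fin [-23.0, 10.0]
side 0 plate [-58.0, 105.0] fin None
side 1 plate [-57.0, 104.0] fin [44.0, 76.0]
side 2 plate [-58.0, 104.0] fin [-21.0, 10.0]
scene 0 plate [-53.0, 104.0] fin [-37.0, -1.0]
scene 1 plate [-54.0, 103.0] fin [44.0, 80.0]
scene 2 plate [-37.0, 104.0] fin [-20.0, 14.0]
```

```bash
python3 -m crank '[-0.008,0,0,0,0,0,255, -0.016,0,0,0,0,0,255, -0.024,0,0,0,0,0,255, -0.032,0,0,0,0,0,255, -0.040,0,0,0,0,0,255, -0.046,0,0,0,0,0,255, -0.052,0,0,0,0,0,255, -0.057,0,0,0,0,0,255, -0.061,0,0,0,0,0,255, -0.063,0,0,0,0,0,255]' 30
python3 -m crank '[-0.001,0,0,0,0,0,255, -0.002,0,0,0,0,0,255, -0.003,0,0,0,0,0,255, -0.004,0,0,0,0,0,255, -0.0045,0,0,0,0,0,255, -0.0045,0,0,0,0,0,255, -0.0045,0,0,0,0,0,255, -0.0045,0,0,0,0,0,255, -0.0045,0,0,0,0,0,255, -0.0045,0,0,0,0,0,255]' 30
python3 -c "
from h import *
rel(.06,-.1,.032);fins()"
```

```text
clock: 17.1
ee_pos: [0.6477, -0.1392, 0.0329]
tcp_rot: [0.041, 0.999, -0.0, 0.001]
force: [-0.2, -2.2, 6.0]
opening: 0.158
grip_force: 32.3
clock: 18.1
ee_pos: [0.6502, -0.1394, 0.0329]
tcp_rot: [0.041, 0.999, -0.0, -0.001]
force: [-8.5, -2.1, 11.2]
opening: 0.156
grip_force: 33.1
mm [ 0.5 -0.1  0.9] deg [-0.05 -0.11 -0.02] F [-8.5 -2.1 11.2] clk 18.1 here [ 0.0605 -0.0999  0.0329]
wrist 0 plate None fin None
wrist 1 plate [25.0, 94.0] fin [43.0, 76.0]
wrist 2 plate [25.0, 76.0] fin [43.0, 76.0]
side 0 plate [-57.0, 15.0] fin [-36.0, -5.0]
side 1 plate [-57.0, 105.0] fin None
side 2 plate [-57.0, 104.0] fin [43.0, 48.0]
scene 0 plate [-53.0, 104.0] fin [-37.0, -0.0]
scene 1 plate [-54.0, 103.0] fin [45.0, 79.0]
scene 2 plate [29.0, 104.0] fin [45.0, 79.0]
```

Both free carriages are at their far stops, so the left lane is the one that binds. Next, the left knob: measured angle about 0.50 rad, axis at about (-115, 100.8) mm.

```bash
python3 -m crank '[0.0025,0,0,0,0,0,0, 0.0025,0,0,0,0,0,0, 0.0025,0,0,0,0,0,0, 0.0025,0,-0.04,0,0,0,0, 0.01,0.0,-0.07,0,0,0,0, 0.04,0.035,-0.07,0,0,0,0, 0.07,0.07,-0.07,0,0,0,0, 0.10,0.105,-0.07,0,0,-8,0, 0.13,0.14,-0.07,0,0,-16,0, 0.16,0.175,-0.07,0,0,-24,0]' 30
python3 - <<'E'
from h import *
rel(-.115,.1005,.085,.504)
p,P=cloud("wrist"); q=rackxy(P,C,YAW); z=P[...,2]
m=(np.hypot(q[...,0]+.115,q[...,1]-.1)<.03)&(z>.081)&(z<.092); print(m.sum())
c,s,a=cv2.minAreaRect((q[m]*1000).astype(np.float32)); print(c,s,a)
E
```

```text
clock: 19.25
ee_pos: [0.5052, 0.0497, 0.1021]
tcp_rot: [-0.171, 0.985, 0.0, 0.0]
force: [-0.3, 0.2, 0.8]
opening: 1.005
grip_force: 0.0
mm [ 4.5 27.9 17.1] deg [ 0.01  0.03 -4.55] F [-0.3  0.2  0.8] clk 19.25 here [-0.0994  0.0769  0.1021]
1092
(-115.11945343017578, 100.67228698730469) (33.89487075805664, 14.108145713806152) 28.753835678100586
```

```bash
python3 -m crank '[0.0025,0.015,0,0,0,-4.5,0, 0.0045,0.028,0,0,0,-4.5,0, 0.0045,0.028,0.02,0,0,-4.5,0, 0.0045,0.028,0.04,0,0,-4.5,0, 0.0045,0.028,0.05,0,0,-4.5,0, 0.0045,0.028,0.06,0,0,-4.5,0, 0.0045,0.028,0.07,0,0,-4.5,0, 0.0045,0.028,0.077,0,0,-4.5,0, 0.0045,0.028,0.077,0,0,-4.5,0, 0.0045,0.028,0.077,0,0,-4.5,0]' 30
python3 -c "
from h import *
rel(-.115,.1005,.025,.504);rel(-.115,.1005,.025,1.571)"
```

```text
clock: 20.3
ee_pos: [0.4929, 0.0732, 0.0252]
tcp_rot: [-0.207, 0.978, -0.0, 0.0]
force: [-0.1, 0.5, 0.0]
opening: 1.003
grip_force: 0.0
mm [0.8 1.7 0.2] deg [-0.    0.01 -0.38] F [-0.1  0.5  0. ] clk 20.3 here [-0.1135  0.0994  0.0252]
mm [0.8 1.7 0.2] deg [ -0.     0.   -61.51] F [-0.1  0.5  0. ] clk 20.3 here [-0.1135  0.0994  0.0252]
```

```bash
python3 -m crank '[0.001,0.0015,0,0,0,0,150, 0.001,0.0015,0,0,0,0,255, 0.001,0.0015,0,0,0,0,255, 0.001,0.0015,0,0,0,0,255, 0.001,0.0015,0,0,0,0,255, 0.001,0.0015,0,0,0,0,255, 0.001,0.0015,0,0,0,0,255, 0.001,0.0015,0,0,0,0,255, 0.001,0.0015,0,0,0,0,255, 0.001,0.0015,0,0,0,0,255]' 30
python3 -m crank '[0,0,0,0,0,-7,255, 0,0,0,0,0,-14,255, 0,0,0,0,0,-21,255, 0,0,0,0,0,-28,255, 0,0,0,0,0,-35,255, 0,0,0,0,0,-42,255, 0,0,0,0,0,-49,255, 0,0,0,0,0,-56,255, 0,0,0,0,0,-61.5,255, 0,0,0,0,0,-61.5,255]' 30
python3 -c "
from h import *
o=r.get_obs();print(o['opening'],o['grip_force'],o['ft_torque']);rel(-.115,.1005,.025,1.571)"
```

```text
clock: 21.3
ee_pos: [0.4914, 0.074, 0.0253]
tcp_rot: [-0.207, 0.978, -0.0, 0.0]
force: [-1.3, -3.4, 5.5]
opening: 0.158
grip_force: 32.4
clock: 22.3
ee_pos: [0.4916, 0.0738, 0.0253]
tcp_rot: [-0.678, 0.735, -0.001, -0.0]
force: [0.1, -3.6, 4.7]
opening: 0.156
grip_force: 32.4
0.1557423564447619 32.387534379959106 [-0.880126    0.07555129 -0.00673366]
mm [-0.6  0.1  0.3] deg [-0.04 -0.04  0.06] F [ 0.1 -3.6  4.7] clk 22.3 here [-0.1149  0.0999  0.0253]
```

```bash
python3 -m crank '[0,0,0,0,0,0,160, 0,0,0,0,0,0,160, 0,0,0,0,0,0,160, 0,0,-0.02,0,0,0,160, 0,0,-0.05,0,0,0,160, 0,0,-0.09,0,0,0,160, 0,0,-0.13,0,0,0,160, 0,0,-0.15,0,0,0,160, 0,0,-0.15,0,0,0,160, 0,0,-0.15,0,0,0,160]' 30
python3 - <<'E'
from h import *
for n in("side","scene","wrist"):
    p,P=cloud(n); q=rackxy(P,C,YAW); z=P[...,2]; cv2.imwrite(f"pics/end_{n}.png",p[:,:,::-1])
    for y in(.1,0,-.1):
        m=(np.hypot(q[...,0]+.115,q[...,1]-y)<.03)&(z>.081)&(z<.093)
        if m.sum()>40: c,s,a=cv2.minAreaRect((q[m]*1000).astype(np.float32)); print(n,y,m.sum(),np.round(c,1),np.round(s,1),round(a,1))
fins()
E
```

```text
clock: 23.3
ee_pos: [0.4911, 0.0744, 0.1748]
tcp_rot: [-0.678, 0.735, 0.0, 0.0]
force: [0.7, -0.5, -1.5]
opening: 0.371
grip_force: 0.0
side 0.1 60 [-114.7   98.2] [12.1 34.6] 4.0
side 0 88 [-114.6   -1.6] [32.7 17.1] 9.5
side -0.1 105 [-114.4 -100.7] [34.3 16.9] 28.3
scene 0.1 59 [-113.6   98.4] [33.5 16.6] 87.5
scene 0 54 [-114.7   -1.7] [34.3 15.5] 17.9
scene -0.1 61 [-112.2 -101.5] [34.3 15.9] 24.2
wrist 0.1 612 [-114.6  101. ] [13.  34.9] 0.1
wrist 0 878 [-114.9    0.9] [33.8 14. ] 13.4
wrist 0 plate [-54.0, 14.0] fin [-37.0, -4.0]
wrist 1 plate [25.0, 94.0] fin [43.0, 75.0]
wrist 2 plate None fin None
side 0 plate [-57.0, 104.0] fin [-36.0, -5.0]
side 1 plate [-57.0, 104.0] fin [45.0, 76.0]
side 2 plate [-57.0, 104.0] fin [43.0, 77.0]
scene 0 plate [-52.0, 104.0] fin [-35.0, -1.0]
scene 1 plate [-2.0, 103.0] fin [45.0, 79.0]
scene 2 plate [-55.0, 103.0] fin [45.0, 80.0]
```

View pics/end_wrist.png

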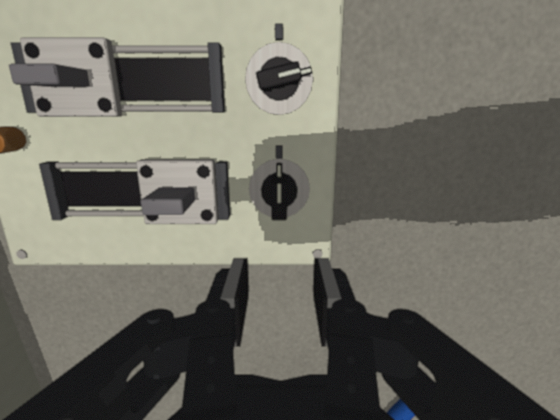

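View pics/end_scene.png

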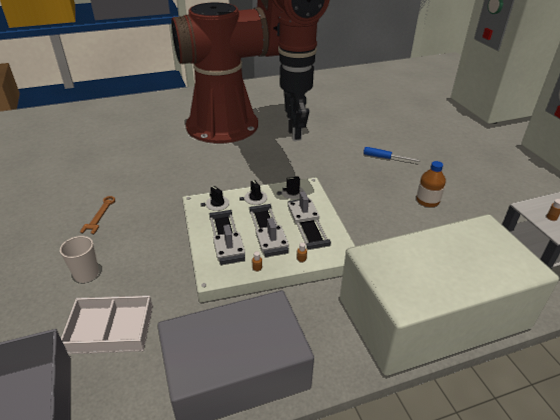

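In the wrist view, the left knob's nose at (279,170) points straight at the mark at (279,152), and the left carriage is against its near stop at (222,190). The scene view shows the middle and right carriages at their far stops, and the vials, bottle and cup undisturbed. Handing in.

```bash
python3 -c "
from bench import r
print(r.sign_off())"
```

```text
the job is handed in; nothing more can be done
None
```

The job is handed in, with no verdict returned: the left carriage binds (it stopped at about 39 mm), so it is back home with its pointer on the service mark, the middle and right carriages are at their far stops, and the vials, bottle and cup look undisturbed.

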